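Key and fit the drive pulley on the lap grinder spindle

ROBOT

A 6-joint arm with a two-finger parallel gripper is mounted at the origin on the work surface. World frame = base frame: x ahead of the robot, y to its left, z up, the work surface at z = 0. Lengths are in m, angles in rad, forces in N, time in s.
With the tool pointing down it reaches from about 0.25 to 0.725 m from the base axis. Payload 4 kg.
Tool frame: the origin (TCP) lies at the very end of the fingers, on their centre line; the grasp point (between the pads) lies 19 mm behind it; z points along the fingers, y is the line along which they close (so a half turn about z gives the same grasp; the last joint's range is limited). The gripper opens to 85 mm and grips with 20 to 120 N. Pads are 22 mm wide; open, the fingers measure 114 mm over their backs; the gripper's body (76 mm by 85 mm) begins 54 mm behind the grasp point. The pads swing forward as they close: fully open they stand 13 mm farther back than shut.
Start: joints at [1.275, 0.241, 0.005, 1.335, 0, 1.571], TCP at [0.146, 0.478, 0.231] pointing down, gripper open.
Joint ranges: [-2.72, 2.72], [-1.05, 1.87], [-1.09, 1.28], [-1.99, 2.15], [-1.42, 1.44], [-3.14, 3.14]. Speed limits (rad/s): [2.79, 2.79, 3.14, 3.14, 3.14, 3.14].

INTERFACE

Orientations are given as a unit quaternion [x, y, z, w].
In Python, from workcell import bot, vision, workorder gives the robot as it stands.
- The arm moves only by the shell command python3 -m creep 'ROWS' [OPENING]. ROWS is JSON, a list of rows, each a list of 2 entries, a list of its own where there are three numbers: the shift along the tool's x, y, z in mm, then the turn, a rotation vector about the tool's x, y, z in rad. In form: [[[dx, dy, dz], [wx, wy, wz]], ...]. A call has 1 to 12 rows; each row shifts and turns the commanded pose from where the row before left it, along the tool's axes as they then stand; what a row does not reach is not made up. A row lasts 1/8 s, in which the tool goes at most 62.5 mm and 10.7 degrees, less where a joint would pass 70% of its speed; a pose out of reach is approached as far as the arm can. A call is refused whole if a number of a shift passes 62.5 or a number of a turn 0.188, either way. A call with a gripper value outside its range is refused whole. OPENING is the finger opening in mm, from 0 to 85.4, set as the call begins (- or left out, the last holds). The fingers move at their own pace and stop on an object; the grip force is fixed at half the most. Time passes only in rows, so rows that do not move let the fingers close. It gives the time, the measured TCP pose, the force, the opening and the grip force at its end, in the units of the state.
- bot.get_obs(): the state, without advancing time (a new reading comes with each control period).
- vision.camera(name): name is "scene" or "side" or "wrist"; returns a dict with "image" (480x640x3 uint8, blue, green, red), "z_map" (480x640 float32, m along the optical axis (not along the pixel's ray), 0 where there is no reading), "K" (3x3 intrinsics, pixels), "k1" (the pictures are not rectified: a ray, as slopes to the right and down, at radius r is drawn at 1 + k1 r^2 times it, then the intrinsics apply), "rvec" (rotation vector, rad) and "tvec" (3), from world to camera coordinates, as OpenCV has them; the wrist camera has in their place "tool_from_camera" (4x4, takes a point from camera to tool coordinates, whose origin is the TCP and whose axes are the flange's). Camera axes: x right, y down, z forward; pixel columns grow to the right and rows downward; lengths in m; the calibration is good to about 2 mm. A picture is of the moment at which its call begins: read the wrist's pose just before it.
- workorder.job_done(): hands the job in; it is judged then, once.
Trained networks look in a picture, given as the dict that the camera call returned (one of the last four; its "shot" number tells which), for a name from the list of things; names that differ only in an ending like _2 or _b are one class to them, and where a whole thing is asked for, a point or a joint stands for the part that bears it (a point fixed in the world has none). Each returns a list of dicts, best first, with "score" (0 to 1); they miss things now and then, are a little off and sometimes report something else, mostly with a low value. They report only what shows in the picture. A call takes as long as a camera call. They do not tell look-alikes from the thing itself.
- vision.spot_in(picture, query): "position" ([column, row] in pixels, amid what is visible of it).
- vision.place_of(picture, query): "position" ([column, row] in pixels: a listed point, or the origin of a listed thing).
The state is a dict: "clock": time; "joint_pos": joint angles; "joint_vel": joint speeds; "tau": joint torques, N m; "eef_pos": TCP position; "tool_rot": TCP orientation; "ft_force": force on the tool from outside, world axes, zero at the start; "ft_torque": the same for the moment, N m; "grip_width": finger opening in m; "grasp_force": force on a finger pad.
Only numpy, scipy, OpenCV 4.12 (cv2) and the standard library are available. Lean on these libraries where they do the work, as an engineer would, in place of code of your own. Each camera call takes 0.05 s, during which the arm holds its last target. There are 200 camera calls.

TASK

Take the long square key from the wooden block and drop it into the slot of the grinder's upright shaft until it stands fully home, then slide the pulley, boss up, onto the shaft with its keyway over the key and push it down against the stiff rubber sleeve until it sits fully home on the shoulder, and let go. The shaft is locked at no particular angle, so feel your way in gently and force nothing; leave the short key and the round pin in the block.

Things in the scene. Friction and masses are not known exactly. Their poses are not given: they have to be found in the camera images.
- housing: Bearing housing of the grinder, bolted down: dark steel foot 150 x 120 x 12 mm, green cone to 40 mm. Origin on the bench on the shaft axis, z up; a small brass nipple marks its +x side. The steel shaft with its shoulder stands on it, locked by its brake, at an unmeasured angle: its slot faces 0.2 to 1.5 rad (11 to 86 deg) anticlockwise of +x, seen from above; find it by touch or sight.
- shaft_top (a point): On the shaft axis at the shaft's top end, 110 mm above the bench; axes of the housing. Shaft 32 mm across, top edge chamfered 2 mm. The key slot, 11.5 mm wide, inner wall 8.5 mm from the axis, runs straight down from the top end, open at the shaft's side as far as the shoulder; its mouth widens only 0.5 mm a side. Over 45 N between key or pulley and this unit counts as forcing.
- shoulder (a point): On the shaft axis at the top of the round steel shoulder (60 mm across, 28 mm high), 68 mm above the bench; axes of the housing. The pulley's underside ends here. The key slot goes on down inside the shoulder as a closed pocket, 11.5 mm wide, from 8.5 to 22.5 mm off the axis, outer lip chamfered 1.5 mm.
- slot_floor (a point): On the shaft axis at the height of the slot's floor, 40 mm above the bench; axes of the housing. The key stands on this floor when home: key centre then 71 mm above the bench and 14.5 to 16.5 mm from the axis, key top 8 mm below the shaft's top.
- sleeve_rest (a point): On the shaft axis at the starting height of the top of the black rubber dust sleeve round the shoulder (74 mm across), 76 mm above the bench, 8 mm above the shoulder; axes of the housing. The pulley must push the sleeve down to the shoulder: about 9 N all the way; it stays where it is pushed, and the pulley's weight alone does not move it.
- key_mid (a point): Centre (half-way up) of the key to fit: upright steel bar 12 (own x) x 10 (own y) x 62 mm (own z), about 55 g, ends stepped in 0.5 mm. Stands 22 mm deep in a socket, 40 mm showing; the taller of the two rectangular bars. In the slot its 12 mm side lies along the radius, either way round. Let go with its foot inside the shoulder's pocket, it falls home by its weight.
- pulley_mid (a point): Centre (half-way up) of the aluminium V-belt pulley, 36 mm high, 270 to 430 g, lying boss up: belt rim 100 mm across in the lower 16 mm, smooth round boss 56 mm across above it. Home on the shaft this point is 86 mm above the bench and the shaft stands 6 mm out of the boss. The keyway lies towards its own +x.
- pulley_under (a point): Centre of the pulley's underside, 18 mm below its middle, same axes. Through bore 34 mm across; keyway towards own +x, 11.5 mm wide, out to 23.5 mm from the axis. At the underside the bore is chamfered 2 mm, the keyway 0.5 mm a side. On the shaft, this face meets the key's top 8 mm below the shaft's top (34 mm above the shoulder) unless the keyway is over the key.
- rack_top (a point): Centre of the top of the light wood block, 156 (x) x 50 (y) x 40 mm high, fixed. Three equal sockets 22 mm deep in a row along its x, 50 mm apart, hold the key, a short key and a round pin in any order.
- short_key_mid (a point): Centre of a shorter bar, 12 x 10 x 46 mm, in another socket of the block. Leave it there.
- pin_mid (a point): Centre of a round steel pin, 10 mm across, 62 mm long, in the third socket of the block. Leave it there.
Mind the look-alikes: they are no part of the job. Of the things like the part that bears pulley_mid, leave any that is green; of the rest the smaller one is meant.

How it is judged:
By the outcome, as a careful person would: the job done as asked, in the order asked, and still so for the second after the job is handed in, with the robot touching nothing.
It also fails if it takes over 72 s, if anything falls off the work surface, if the arm or the gripper's body presses on something with over 40 N, if the wrist force passes 120 N, or if a joint passes its speed limit or range.

## Working session

There is one attempt and no reset: what is moved stays moved. The work goes in short steps, Python scripts to look and compute and a shell command to move; the robot and the scene stay as the last step left them, time stands still between calls to the robot, and variables do not carry over. Pictures are saved under pics/ and viewed, at most 15 in all, crops included, and the job is handed in when it is done.

```bash
ls; mkdir -p pics
cat > h.py <<'E'
import numpy as np, cv2
from scipy.spatial.transform import Rotation as R
from workcell import bot, vision, workorder
def und(p,u,v):
    K=np.array(p["K"]);k=p["k1"]
    x=(u-K[0,2])/K[0,0];y=(v-K[1,2])/K[1,1]
    X,Y=x,y
    for _ in range(20):
        s=1+k*(X*X+Y*Y);X,Y=x/s,y/s
    return X,Y
def cam2world(p,o=None):
    if "rvec" in p:
        Rm=R.from_rotvec(np.ravel(p["rvec"])).as_matrix();return Rm.T,-Rm.T@np.ravel(p["tvec"])
    T=np.array(p["tool_from_camera"]);Rt=R.from_quat(o["tool_rot"]).as_matrix()
    return Rt@T[:3,:3],Rt@T[:3,3]+np.array(o["eef_pos"])
def onplane(p,u,v,z,o=None):
    X,Y=und(p,u,v);A,c=cam2world(p,o);d=A@np.stack([X*np.ones_like(Y),Y,np.ones_like(Y)]) if np.ndim(X) else A@np.array([X,Y,1.])
    if d.ndim>1: c=c[:,None]
    return c+d*(z-c[2])/d[2]
def proj(p,P,o=None):
    A,c=cam2world(p,o);q=A.T@(np.array(P)-c);x,y=q[0]/q[2],q[1]/q[2];s=1+p["k1"]*(x*x+y*y)
    K=np.array(p["K"]);return K[0,0]*x*s+K[0,2],K[1,1]*y*s+K[1,2]
def cloud(p,o=None,step=1):
    z=p["z_map"];v,u=np.mgrid[0:480:step,0:640:step];u,v=u.ravel(),v.ravel();zz=z[v,u];m=zz>0;u,v,zz=u[m],v[m],zz[m]
    X,Y=und(p,u.astype(float),v.astype(float));A,c=cam2world(p,o)
    return (A@np.stack([X*zz,Y*zz,zz])).T+c,u,v
E
python3 - <<'E'
from h import *
o=bot.get_obs();print({k:np.round(v,3).tolist() for k,v in o.items()})
ims=[]
for n in("scene","side"):
    p=vision.camera(n);ims.append(p["image"])
    print(n,np.round(p["K"],1).tolist(),p["k1"],cam2world(p)[1])
    for q in("housing","shaft_top","key_mid","pulley_mid","rack_top","short_key_mid","pin_mid"):
        print(q,[(np.round(d["position"]).tolist(),round(d["score"],2)) for d in vision.place_of(p,q)[:4]])
    cv2.imwrite(f"pics/{n}0.png",p["image"])
E
```

```text
pics
{'clock': 0.0, 'joint_pos': [1.275, 0.241, 0.004, 1.335, 0.0, 1.571], 'joint_vel': [0.0, -0.0, 0.0, -0.001, 0.001, 0.0], 'tau': [0.001, -37.232, 25.241, 0.017, -0.0, -0.0], 'eef_pos': [0.146, 0.478, 0.23], 'tool_rot': [0.147, 0.989, -0.001, -0.0], 'ft_force': [0.178, 1.223, -0.605], 'ft_torque': [-0.038, 0.027, 0.006], 'grasp_force': 0.0, 'grip_width': 0.085}
scene [[501.6, 0.0, 326.9], [0.0, 501.6, 236.4], [0.0, 0.0, 1.0]] -0.13901837827369712 [ 1.06513571 -0.37730832  0.52597878]
housing [([363.0, 316.0], 0.56)]
shaft_top [([372.0, 264.0], 0.72), ([174.0, 387.0], 0.47)]
key_mid [([146.0, 343.0], 0.52)]
pulley_mid [([356.0, 226.0], 0.97), ([424.0, 264.0], 0.82), ([495.0, 261.0], 0.8)]
rack_top [([159.0, 368.0], 0.8)]
short_key_mid [([156.0, 366.0], 0.7)]
pin_mid [([177.0, 388.0], 0.55)]
side [[523.8, 0.0, 316.5], [0.0, 523.8, 231.9], [0.0, 0.0, 1.0]] 0.04436381542975789 [ 0.08001149 -0.75841715  0.61684205]
housing [([356.0, 260.0], 0.73)]
shaft_top [([361.0, 211.0], 0.65)]
key_mid [([416.0, 349.0], 0.78)]
pulley_mid [([242.0, 236.0], 0.95), ([313.0, 194.0], 0.89), ([308.0, 219.0], 0.84)]
rack_top [([441.0, 343.0], 0.84), ([360.0, 245.0], 0.26)]
short_key_mid [([441.0, 342.0], 0.59)]
pin_mid [([467.0, 329.0], 0.55), ([359.0, 227.0], 0.21)]
```

View pics/scene0.png

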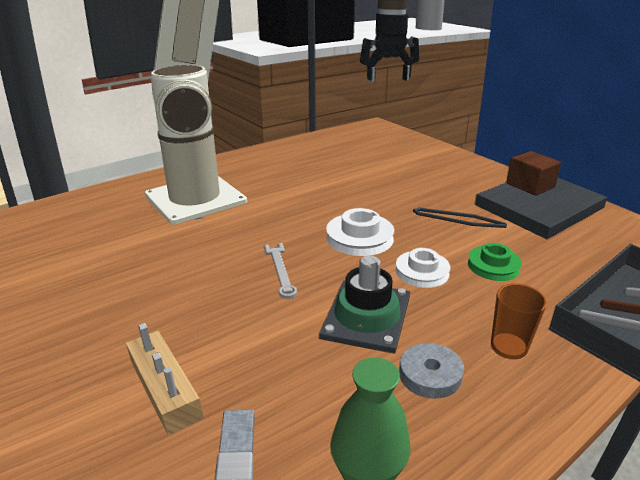

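View pics/side0.png

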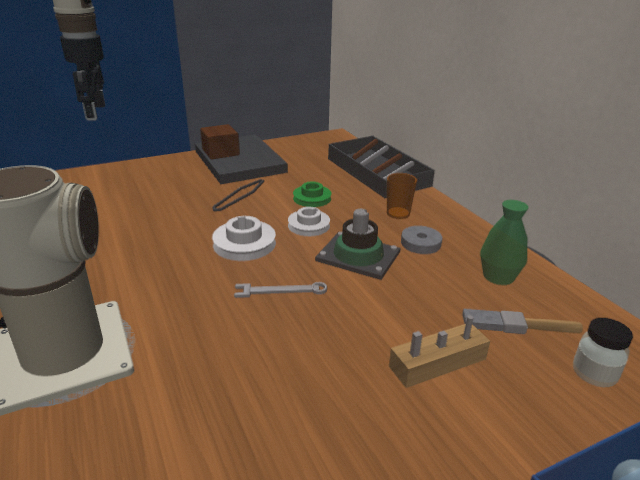

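The scene picture shows the rack at left: long key (145,337), short key (158,362), round pin (171,381). The candidates for the pulley are large white (360,230), small white (423,265) and green (495,262), so the small white one is my choice. In the side picture the key is at (416,343), the small white pulley at (308,219) and the shaft at (361,222).

Run:
```python
from h import *
def blob(P,c,r,z0,z1):
    m=(np.hypot(P[:,0]-c[0],P[:,1]-c[1])<r)&(P[:,2]>z0)&(P[:,2]<z1);return P[m]
for n,px in(("scene",dict(key=(145,330,.08),sk=(158,357,.064),pin=(170,373,.08),pul=(423,262,.036),big=(360,222,.036),shaft=(370,261,.11))),("side",dict(key=(416,336,.08),sk=(443,336,.064),pin=(469,322,.08),pul=(309,214,.036),big=(243,228,.036),shaft=(361,213,.11)))):
    p=vision.camera(n);P,u,v=cloud(p)
    for k,(a,b,z) in px.items():
        q=onplane(p,a,b,z);
        s=(abs(u-a)<3)&(abs(v-b)<3)
        print(n,k,"plane",np.round(q,3),"depth",np.round(np.median(P[s],0),3))
    c=onplane(p,*px["pul"]);B=blob(P,c,.09,.008,.06);print("pul ext",np.round(np.percentile(B,[1,99],0),3).tolist())
    c=onplane(p,*px["big"]);B=blob(P,c,.09,.008,.06);print("big ext",np.round(np.percentile(B,[1,99],0),3).tolist())
    c=onplane(p,*px["sk"]);B=blob(P,c,.1,.037,.043);print("rack rect",cv2.minAreaRect(B[:,:2].astype(np.float32)*1000))
    c=onplane(p,*px["shaft"]);B=blob(P,c,.1,.010,.014);print("foot rect",cv2.minAreaRect(B[:,:2].astype(np.float32)*1000))
    B=blob(P,c,.03,.085,.113);print("shaft",np.round(np.percentile(B,[2,50,98],0),3).tolist())
    if n=="side":
        im=np.hstack([cv2.resize(p["image"][300:385,380:500],None,fx=3,fy=3,interpolation=2),cv2.resize(p["image"][170:255,285:400],None,fx=3,fy=3,interpolation=2)]);cv2.imwrite("pics/crop1.png",im)
```

```text
scene key plane [ 0.505 -0.277  0.08 ] depth [ 0.501 -0.276  0.077]
scene sk plane [ 0.549 -0.277  0.064] depth [ 0.549 -0.277  0.064]
scene pin plane [ 0.602 -0.278  0.08 ] depth [ 0.598 -0.277  0.076]
scene pul plane [0.56  0.203 0.036] depth [0.559 0.203 0.036]
scene big plane [0.377 0.206 0.036] depth [0.364 0.216 0.029]
scene shaft plane [0.586 0.052 0.11 ] depth [0.587 0.052 0.111]
pul ext [[0.5, 0.123, 0.009], [0.595, 0.263, 0.038]]
big ext [[0.318, 0.139, 0.009], [0.445, 0.267, 0.052]]
rack rect ((545.0355224609375, -278.23321533203125), (51.16209411621094, 159.13348388671875), 88.86587524414062)
foot rect ((585.0985107421875, 51.29148864746094), (121.36959838867188, 153.36502075195312), 37.84563064575195)
shaft [[0.573, 0.035, 0.086], [0.592, 0.046, 0.105], [0.599, 0.063, 0.112]]
side key plane [ 0.489 -0.281  0.08 ] depth [ 0.49  -0.28   0.078]
side sk plane [ 0.539 -0.284  0.064] depth [ 0.541 -0.282  0.062]
side pin plane [ 0.584 -0.289  0.08 ] depth [ 0.591 -0.282  0.072]
side pul plane [0.54  0.21  0.036] depth [0.549 0.233 0.026]
side big plane [0.379 0.211 0.036] depth [0.384 0.235 0.024]
side shaft plane [0.58  0.047 0.11 ] depth [0.58  0.046 0.11 ]
pul ext [[0.498, 0.126, 0.008], [0.591, 0.262, 0.038]]
big ext [[0.314, 0.138, 0.008], [0.443, 0.255, 0.052]]
rack rect ((543.870361328125, -278.16326904296875), (52.5368537902832, 159.38836669921875), 88.7756118774414)
foot rect ((582.7056274414062, 52.65092468261719), (126.38910675048828, 151.27854919433594), 37.74242401123047)
shaft [[0.567, 0.036, 0.086], [0.578, 0.043, 0.104], [0.597, 0.063, 0.112]]
```

View pics/crop1.png

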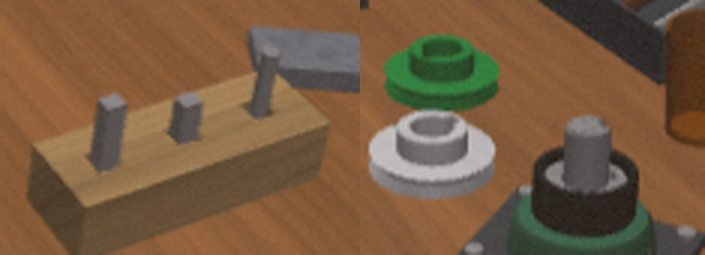

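The left crop shows the tall rectangular bar at (108,130), the short bar at (187,115) and the round pin at (265,80). The right crop shows the small white pulley at (432,145) with the green one behind, and the shaft at (588,150). The 95 mm extent fits the small white pulley, so that one is confirmed.

```bash
cat >> h.py <<'E'
def yaw(o): # azimuth of tool y, deg
    y=R.from_quat(o["tool_rot"]).as_matrix()[:,1];return np.degrees(np.arctan2(y[1],y[0]))
def plan(target,az=None,tilt=True):
    o=bot.get_obs();A=R.from_quat(o["tool_rot"]).as_matrix();d=A.T@(np.array(target)-o["eef_pos"])*1000
    print("t %.2f"%o["clock"],"pos",np.round(np.array(o["eef_pos"])*1000,1),"az %.2f"%yaw(o),"F",np.round(o["ft_force"],1),"j",np.round(o["joint_pos"],2),"w %.1f"%(o["grip_width"]*1000),"gf %.0f"%o["grasp_force"])
    print("tool shift mm",np.round(d,1))
    if az is not None:
        a=(yaw(o)-az+90)%180-90   # +wz turns tool y clockwise (tool z down)
        t=np.radians(a);c=np.array([[np.cos(t),np.sin(t),0],[-np.sin(t),np.cos(t),0],[0,0,1]])
        print("wz first %.3f"%t,"then shift",np.round(c@d,1))
    ez=A[:,2];c=A.T@np.cross(ez,[0,0,-1]);print("level rot",np.round(c,4))
E
python3 - <<'E'
from h import *
p=vision.camera("wrist");print(np.round(p["tool_from_camera"],3),np.round(p["K"],1).tolist())
plan([.52,.05,.33])
E
```

```text
[[ 0.001 -0.951 -0.31   0.08 ]
 [ 1.     0.     0.001 -0.001]
 [-0.001 -0.31   0.951 -0.143]
 [ 0.     0.     0.     1.   ]] [[344.8, 0.0, 321.1], [0.0, 344.8, 237.9], [0.0, 0.0, 1.0]]
t 0.95 pos [145.8 478.3 231.3] az 73.05 F [0.7 0.  0. ] j [1.27 0.24 0.01 1.34 0.   1.57] w 85.3 gf 0
tool shift mm [-482.8 -300.6  -98.7]
level rot [ 0. -0.  0.]
```

```bash
python3 -m creep '[[[-39,-12,8],[0,0,0]],[[-39,-12,8],[0,0,0]],[[-39,-12,8],[0,0,0]],[[-39,-12,8],[0,0,0]],[[-39,-12,8],[0,0,0]],[[-39,-12,8],[0,0,0]],[[-39,-12,8],[0,0,0]],[[-39,-12,8],[0,0,0]],[[-39,-12,8],[0,0,0]],[[-39,-12,8],[0,0,0]],[[-39,-12,8],[0,0,0]],[[-39,-12,8],[0,0,0]]]'
python3 - <<'E'
from h import *
o=bot.get_obs();p=vision.camera("wrist")
np.savez("pul.npz",z=p["z_map"],im=p["image"])
cv2.imwrite("pics/w1.png",p["image"])
print([(np.round(d["position"]).tolist(),round(d["score"],2)) for d in vision.place_of(p,"pulley_mid")[:4]])
P,u,v=cloud(p,o)
B=P[(abs(P[:,2]-.036)<.004)&(np.hypot(P[:,0]-.55,P[:,1]-.203)<.06)];print(len(B),np.percentile(B,[1,50,99],0).round(4).tolist(),cv2.minEnclosingCircle(B[:,:2].astype(np.float32)*1000))
B=P[(P[:,2]>.011)&(P[:,2]<.02)&(np.hypot(P[:,0]-.55,P[:,1]-.203)<.07)];print(len(B),np.percentile(B,[1,50,99],0).round(4).tolist(),cv2.minEnclosingCircle(B[:,:2].astype(np.float32)*1000))
plan([.58,.05,.16])
E
```

```text
clock: 2.45
eef_pos: [0.5526, 0.2033, 0.135]
tool_rot: [0.147, 0.989, 0.0, 0.0]
ft_force: [0.2, 0.5, 0.6]
grip_width: 0.0855
grasp_force: 0.0
[([336.0, 215.0], 0.66), ([512.0, 250.0], 0.58)]
2752 [[0.5172, 0.1915, 0.0326], [0.5413, 0.2172, 0.0364], [0.5707, 0.2447, 0.0379]] ((544.3992919921875, 218.18673706054688), 28.20697784423828)
7964 [[0.4968, 0.1694, 0.0131], [0.535, 0.2197, 0.0165], [0.5915, 0.2655, 0.0184]] ((551.3999633789062, 201.37246704101562), 67.89251708984375)
t 2.55 pos [554.  201.5 133.9] az 72.79 F [0.3 0.2 0.5] j [ 0.35  0.47  0.08  1.18 -0.    0.65] w 85.6 gf 0
tool shift mm [ -69.7 -137.   -25.9]
level rot [-0.001   0.0005  0.    ]
```

View pics/w1.png

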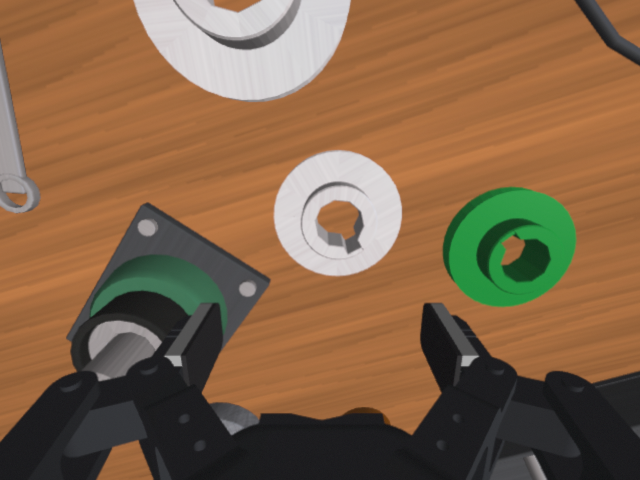

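The wrist picture shows the white pulley boss at (339,219), its keyway at (352,244) (down-right), the green pulley at (510,250) and the housing at (150,290). Next I look down the shaft.

```bash
python3 -m creep '[[[-10,-15,-16],[0,0,0]],[[-18,-30,-10],[0,0,0]],[[-18,-30,-10],[0,0,0]],[[-18,-30,-10],[0,0,0]],[[-18.8,-30.5,0],[0,0,0]],[[0,0,0],[0,0,0]]]'
python3 - <<'E'
from h import *
def rect(p,o,c,z,h=.04,s=10):
    n=int(2*h*1000*s/2)  # s/2 px per mm
    g=np.linspace(-h,h,n);X,Y=np.meshgrid(g,-g)
    A,cc=cam2world(p,o);q=(np.stack([X.ravel()+c[0],Y.ravel()+c[1],0*X.ravel()+z]).T-cc)@A
    x,y=q[:,0]/q[:,2],q[:,1]/q[:,2];k=1+p["k1"]*(x*x+y*y);K=np.array(p["K"])
    return cv2.remap(p["image"],(K[0,0]*x*k+K[0,2]).reshape(n,n).astype(np.float32),(K[1,1]*y*k+K[1,2]).reshape(n,n).astype(np.float32),cv2.INTER_LINEAR)
o=bot.get_obs();p=vision.camera("wrist")
print([(np.round(d["position"]).tolist(),round(d["score"],2)) for d in vision.place_of(p,"shaft_top")[:2]],[(np.round(onplane(p,*d["position"],.11,o),4)) for d in vision.place_of(p,"shaft_top")[:2]])
P,u,v=cloud(p,o)
B=P[(abs(P[:,2]-.110)<.002)&(np.hypot(P[:,0]-.583,P[:,1]-.05)<.03)];print(len(B),np.percentile(B,[1,50,99],0).round(4).tolist(),cv2.minEnclosingCircle(B[:,:2].astype(np.float32)*1000))
B=P[(abs(P[:,2]-.076)<.003)&(np.hypot(P[:,0]-.583,P[:,1]-.05)<.06)];print(len(B),cv2.minEnclosingCircle(B[:,:2].astype(np.float32)*1000))
B=P[(abs(P[:,2]-.012)<.002)&(np.hypot(P[:,0]-.583,P[:,1]-.05)<.12)];print(cv2.minAreaRect(B[:,:2].astype(np.float32)*1000))
c=(.583,.050)
a=rect(p,o,c,.110)
q=dict(p);q["image"]=np.load("pul.npz")["im"]
o2=dict(o,eef_pos=[.5526,.2033,.135],tool_rot=[.147,.989,0,0])
b=rect(q,o2,(.5444,.2182),.036)
cv2.imwrite("pics/rect.png",np.hstack([a,b]))
plan([.495,-.278,.2])
E
```

```text
clock: 3.3
eef_pos: [0.5916, 0.0481, 0.1833]
tool_rot: [0.149, 0.989, 0.0, 0.001]
ft_force: [-1.0, 1.7, 0.3]
grip_width: 0.0858
grasp_force: 0.0
[([327.0, 241.0], 0.97)] [array([0.5858, 0.0526, 0.11  ])]
1516 [[0.5685, 0.036, 0.1082], [0.5815, 0.0514, 0.1103], [0.5962, 0.0655, 0.1119]] ((583.2953491210938, 50.718502044677734), 15.996517181396484)
2424 ((583.3184204101562, 50.7896614074707), 36.748870849609375)
((606.33837890625, 55.27595520019531), (161.26864624023438, 170.4832305908203), 37.74616622924805)
t 3.45 pos [590.8  51.  182.3] az 73.10 F [-0.3  0.4  0.1] j [0.09 0.45 0.17 1.3  0.   0.38] w 85.3 gf 0
tool shift mm [  -4.  -342.6  -17.9]
level rot [0.0006 0.0006 0.    ]
```

View pics/rect.png

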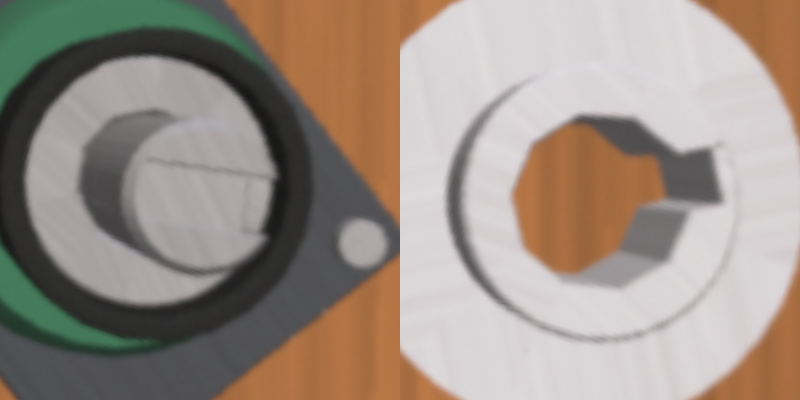

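The left half (shaft from above, world +x right, +y up) shows the slot opening right at (255,205), facing about −8°. The right half shows the pulley keyway at (720,175), about +9°. Next is the rack.

```bash
python3 -m creep '[[[0,0,0],[0,0,-0.138]],[[0,0,0],[0,0,-0.138]],[[9,-40,0],[0,0,0]],[[9.5,-41,3],[0,0,0]],[[9.5,-41,4],[0,0,0]],[[9.5,-41,4],[0,0,0]],[[10,-42,4],[0,0,0]],[[10,-42,4],[0,0,0]],[[10,-42,4],[0,0,0]],[[10,-42,4],[0,0,0]],[[0,0,0],[0,0,0]],[[0,0,0],[0,0,0]]]'
cat >> h.py <<'E'
def rect(p,o,c,z,h=.04,s=10):
    n=int(2*h*1000*s/2)
    g=np.linspace(-h,h,n);X,Y=np.meshgrid(g,-g)
    A,cc=cam2world(p,o);q=(np.stack([X.ravel()+c[0],Y.ravel()+c[1],0*X.ravel()+z]).T-cc)@A
    x,y=q[:,0]/q[:,2],q[:,1]/q[:,2];k=1+p["k1"]*(x*x+y*y);K=np.array(p["K"])
    return cv2.remap(p["image"],(K[0,0]*x*k+K[0,2]).reshape(n,n).astype(np.float32),(K[1,1]*y*k+K[1,2]).reshape(n,n).astype(np.float32),cv2.INTER_LINEAR)
def snap():
    o=bot.get_obs();return vision.camera("wrist"),o
E
python3 - <<'E'
from h import *
p,o=snap();P,u,v=cloud(p,o)
for z,c,r,t in((.08,(.497,-.278),.02,.003),(.064,(.545,-.278),.02,.003),(.04,(.545,-.278),.1,.003)):
    B=P[(abs(P[:,2]-z)<t)&(np.hypot(P[:,0]-c[0],P[:,1]-c[1])<r)]
    print(z,len(B),np.percentile(B,[1,50,99],0).round(4).tolist(),cv2.minAreaRect(B[:,:2].astype(np.float32)*1000))
cv2.imwrite("pics/rk.png",np.hstack([rect(p,o,(.497,-.278),.08,.02,20),rect(p,o,(.52,-.278),.04,.04,10)]))
plan([.497,-.278,.065])
E
```

```text
clock: 4.95
eef_pos: [0.5074, -0.2778, 0.1545]
tool_rot: [0.009, 1.0, 0.0, 0.0]
ft_force: [0.9, -0.8, 0.5]
grip_width: 0.0855
grasp_force: 0.0
0.08 271 [[0.4875, -0.2835, 0.0776], [0.4929, -0.2787, 0.0803], [0.499, -0.2741, 0.0819]] ((493.1431579589844, -278.7672424316406), (9.340130805969238, 11.845071792602539), 89.14566802978516)
0.064 210 [[0.5371, -0.2849, 0.0616], [0.5425, -0.2797, 0.0642], [0.5488, -0.2751, 0.0658]] ((543.0997314453125, -279.9864501953125), (9.800249099731445, 12.365735054016113), 89.11532592773438)
0.04 9787 [[0.4662, -0.3046, 0.0387], [0.5313, -0.2794, 0.0405], [0.6197, -0.2548, 0.042]] ((543.892822265625, -279.837890625), (50.13265609741211, 156.9734649658203), 88.86560821533203)
t 5.00 pos [ 507.6 -277.5  154.6] az 88.99 F [ 0.1  0.2 -0.2] j [-0.5   0.44  0.08  1.22  0.   -0.48] w 85.2 gf 0
tool shift mm [10.6 -0.7 89.6]
level rot [0.0005 0.0002 0.    ]
```

View pics/rk.png

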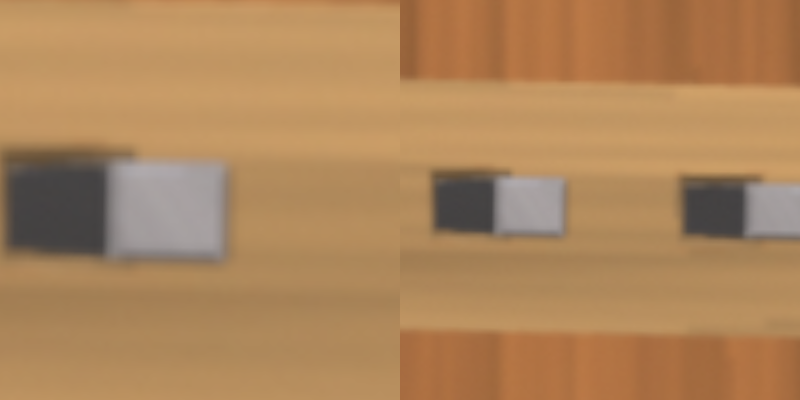

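The key's top is at (168,210) in the left half, 12 mm along world x. Its centre is about (493, −279) mm and it needs closing along y. Now I grasp it near its top.

```bash
python3 -m creep '[[[7,-0.8,15],[0,0,0]],[[7.2,-0.7,20],[0,0,0]],[[0,0,20],[0,0,0]],[[0,0,20],[0,0,0]],[[0,0,15],[0,0,0]],[[0,0,0],[0,0,0]]]' 30; python3 -m creep '[[[0,0,0],[0,0,0]],[[0,0,0],[0,0,0]],[[0,0,0],[0,0,0]],[[0,0,0],[0,0,0]],[[0,0,0],[0,0,0]]]' 0;python3 - <<'E'
from h import *
plan([.4932,-.2788,.065],89.1)
E
```

```text
clock: 5.75
eef_pos: [0.4924, -0.2788, 0.0632]
tool_rot: [0.009, 1.0, 0.001, -0.001]
ft_force: [-0.0, 0.7, -0.7]
grip_width: 0.03
grasp_force: 0.0
clock: 6.38
eef_pos: [0.4936, -0.28, 0.0652]
tool_rot: [0.01, 1.0, 0.0, 0.001]
ft_force: [1.1, 3.9, 5.6]
grip_width: 0.0077
grasp_force: 61.1
t 6.38 pos [ 493.6 -280.    65.2] az 88.89 F [1.1 3.9 5.6] j [-0.52  0.49 -0.08  1.    0.   -0.5 ] w 7.7 gf 61
tool shift mm [0.4 1.2 0.2]
wz first -0.004 then shift [0.4 1.2 0.2]
level rot [0.0005 0.0018 0.    ]
```

```bash
python3 -m creep '[[[0,0,-5],[0,0,0]],[[0,0,-10],[0,0,0]],[[0,0,-20],[0,0,0]],[[0,0,-30],[0,0,0]],[[0,0,-30],[0,0,0]],[[0,0,-25],[0,0,0]],[[0,0,0],[0,0,0]],[[0,0,0],[0,0,0]]]'
python3 - <<'E'
from h import *
p,o=snap();plan([.5986,.0486,.185],82)
cv2.imwrite("pics/k1.png",cv2.resize(p["image"][240:480,200:450],None,fx=2.4,fy=2.4,interpolation=2))
P,u,v=cloud(p,o);A=R.from_quat(o["tool_rot"]).as_matrix();Q=(P-o["eef_pos"])@A*1000
m=(abs(Q[:,1])<12)&(abs(Q[:,0])<14)&(Q[:,2]>-25)&(Q[:,2]<60)
for lo in range(-25,60,5):
    s=m&(Q[:,2]>=lo)&(Q[:,2]<lo+5)
    if s.sum()>5: print(lo,s.sum(),np.percentile(Q[s],[3,50,97],0).round(1).tolist())
E
```

```text
clock: 7.38
eef_pos: [0.4922, -0.2805, 0.1835]
tool_rot: [0.01, 1.0, -0.0, -0.001]
ft_force: [0.3, -0.6, -1.4]
grip_width: 0.008
grasp_force: 60.1
t 7.42 pos [ 491.9 -280.2  183. ] az 88.85 F [-0.4 -0.4 -1.1] j [-0.52  0.4   0.1   1.27 -0.   -0.5 ] w 7.9 gf 60
tool shift mm [-100.   330.9   -2.1]
wz first 0.119 then shift [-59.9 340.5  -2.1]
level rot [ 0.0005 -0.0024  0.    ]
-25 251 [[7.5, -11.2, -24.9], [11.7, 3.8, -22.5], [12.3, 11.6, -20.1]]
-20 612 [[-6.5, -10.5, -19.7], [2.9, -0.9, -15.8], [12.1, 10.7, -15.0]]
-15 460 [[-4.6, -10.7, -15.0], [6.1, -0.9, -13.6], [12.2, 11.0, -10.2]]
-10 270 [[5.3, -10.9, -9.9], [11.5, -0.4, -7.7], [12.2, 10.6, -5.2]]
-5 120 [[5.2, -9.2, -4.9], [5.9, -0.8, -3.2], [11.8, 7.6, -0.3]]
0 95 [[5.1, -5.0, 0.2], [5.8, -1.3, 2.5], [6.4, 2.9, 4.8]]
5 82 [[5.4, -5.1, 5.2], [5.8, -0.8, 7.7], [6.4, 3.6, 9.6]]
10 89 [[5.4, -5.3, 10.1], [5.8, -0.3, 12.5], [6.2, 4.1, 14.8]]
15 85 [[5.3, -4.9, 15.1], [5.9, -0.3, 17.5], [6.4, 4.3, 19.7]]
20 76 [[5.5, -4.9, 20.1], [5.9, -0.5, 22.7], [6.4, 4.5, 24.9]]
25 63 [[5.4, -4.6, 25.2], [5.9, 0.3, 27.3], [6.4, 4.6, 29.8]]
30 68 [[5.3, -4.6, 30.1], [5.9, -0.2, 32.2], [6.3, 4.7, 34.8]]
35 63 [[5.5, -4.7, 35.1], [6.0, 0.4, 37.5], [6.4, 4.9, 39.8]]
40 59 [[5.2, -4.7, 40.3], [6.0, 0.5, 42.4], [6.4, 5.1, 44.8]]
```

View pics/k1.png

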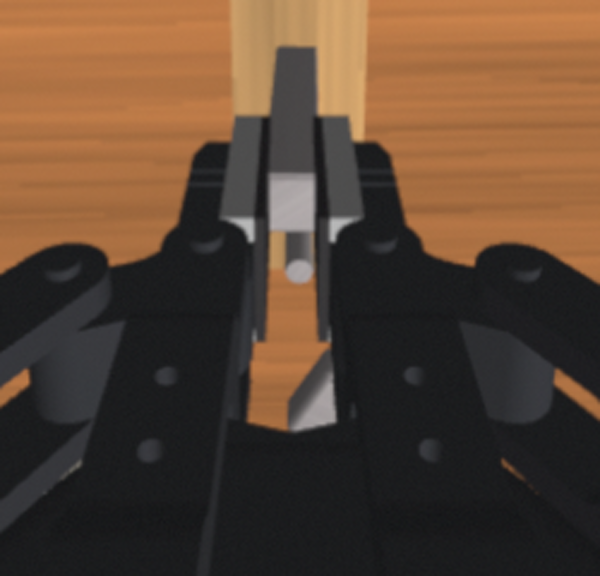

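The key hangs straight between the pads. Its near face is at tool x = +5.9, so it is centred on the TCP, with the foot about 47 mm below. Now I carry it to the slot.

```bash
python3 -m creep '[[[0,0,0],[0,0,0.119]],[[-5,25,0],[0,0,0]],[[-6,34,0],[0,0,0]],[[-6,35,0],[0,0,0]],[[-6,36,0],[0,0,0]],[[-6,36,0],[0,0,0]],[[-6,36,0],[0,0,0]],[[-6,36,0],[0,0,0]],[[-6,35,0],[0,0,0]],[[-6,34,0],[0,0,0]],[[-6,33,0],[0,0,0]],[[0,0,0],[0,0,0]]]'; python3 -m creep '[[[0,0,10],[0,0,0]],[[0,0,10],[0,0,0]],[[0,0,0],[0,0,0]]]'
python3 - <<'E'
from h import *
p,o=snap();plan([.5986,.0486,.165],82)
P,u,v=cloud(p,o)
B=P[(abs(P[:,2]-.110)<.002)&(np.hypot(P[:,0]-.583,P[:,1]-.05)<.025)];print(len(B),np.percentile(B,[1,50,99],0).round(4).tolist(),cv2.minEnclosingCircle(B[:,:2].astype(np.float32)*1000))
cv2.imwrite("pics/k2.png",np.hstack([cv2.resize(p["image"][160:400,240:400],(400,600),interpolation=2),cv2.resize(rect(p,o,(.590,.05),.11,.025,16),(400,400))[:,:].copy() if 0 else cv2.copyMakeBorder(rect(p,o,(.590,.05),.11,.025,16),0,200,0,0,0)]))
E
```

```text
clock: 8.93
eef_pos: [0.598, 0.0503, 0.1823]
tool_rot: [0.068, 0.998, -0.0, -0.001]
ft_force: [0.3, -0.8, -1.2]
grip_width: 0.0081
grasp_force: 60.1
clock: 9.3
eef_pos: [0.597, 0.0472, 0.1625]
tool_rot: [0.07, 0.998, -0.0, -0.002]
ft_force: [-0.2, -0.1, -0.5]
grip_width: 0.0079
grasp_force: 60.1
t 9.35 pos [597.6  47.4 163.4] az 81.97 F [ 0.2  0.2 -0.6] j [ 0.08  0.47  0.16  1.26 -0.    0.22] w 8.0 gf 60
tool shift mm [-0.8  1.4 -1.6]
wz first -0.000 then shift [-0.8  1.4 -1.6]
level rot [-0.0005 -0.0019  0.    ]
1843 [[0.5685, 0.0359, 0.1081], [0.5815, 0.0513, 0.1104], [0.596, 0.0653, 0.1118]] ((583.4091186523438, 50.69646453857422), 16.0577335357666)
```

View pics/k2.png

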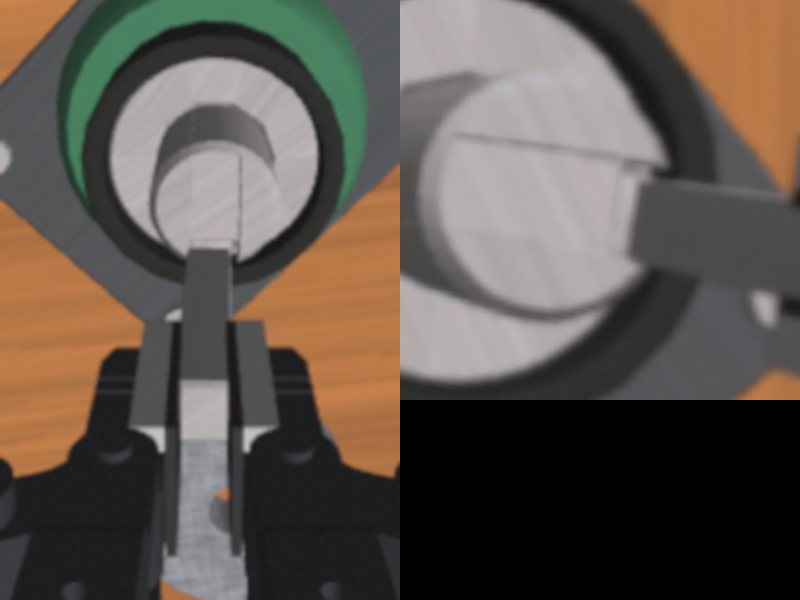

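Left: the key foot at (208,255) stands just short of the slot mouth. Right: the slot's upper edge runs (455,135)→(668,162), facing about −7°, and the key sits about 1.5 mm low in y. I correct that and feel my way down.

```bash
python3 -m creep '[[[-1.1,1.3,0],[0,0,-0.014]],[[0,0,2],[0,0,0]],[[0,0,0],[0,0,0]],[[0,0,0],[0,0,0]]]'
python3 - <<'E'
from h import *
p,o=snap();plan([.5988,.0484,.165],82.8)
cv2.imwrite("pics/k3.png",rect(p,o,(.595,.05),.11,.015,40))
E
```

```text
clock: 9.85
eef_pos: [0.5997, 0.0495, 0.1624]
tool_rot: [0.062, 0.998, 0.0, 0.0]
ft_force: [0.9, -0.4, -0.4]
grip_width: 0.0079
grasp_force: 60.1
t 9.90 pos [599.7  49.5 162.4] az 82.85 F [ 0.7  0.1 -1.5] j [ 0.08  0.48  0.17  1.26 -0.    0.21] w 7.8 gf 60
tool shift mm [ 0.7 -1.2 -2.6]
wz first 0.001 then shift [ 0.7 -1.2 -2.6]
level rot [0.     0.0002 0.    ]
```

View pics/k3.png

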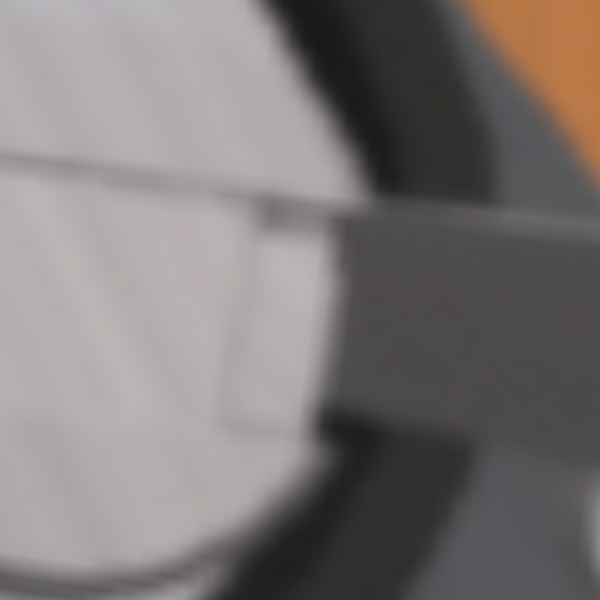

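The key foot (345,215)–(325,415) lies between the slot edges (y ≈ 205 and 435), almost centred, so I move it 1 mm inward and 0.4 mm down in y.

```bash
python3 -m creep '[[[1.0,-0.4,0],[0,0,0]],[[0,0,2],[0,0,0]],[[0,0,2],[0,0,0]],[[0,0,2],[0,0,0]],[[0,0,2],[0,0,0]],[[0,0,0],[0,0,0]]]'
python3 - <<'E'
from h import *
plan([.5988,.0484,.15],82.8)
E
```

```text
clock: 10.65
eef_pos: [0.5984, 0.0491, 0.154]
tool_rot: [0.062, 0.998, -0.0, -0.0]
ft_force: [-0.2, 0.7, 0.4]
grip_width: 0.0082
grasp_force: 60.1
t 10.65 pos [598.4  49.1 154. ] az 82.85 F [-0.2  0.7  0.4] j [ 0.08  0.48  0.15  1.24 -0.    0.21] w 8.2 gf 60
tool shift mm [-0.5 -0.7  4. ]
wz first 0.001 then shift [-0.5 -0.7  4. ]
level rot [-0.0001 -0.0005  0.    ]
```

```bash
python3 -m creep '[[[0,0,3],[0,0,0]],[[0,0,3],[0,0,0]],[[0,0,3],[0,0,0]],[[0,0,3],[0,0,0]],[[0,0,0],[0,0,0]]]'; python3 -m creep '[[[0,0,3],[0,0,0]],[[0,0,3],[0,0,0]],[[0,0,3],[0,0,0]],[[0,0,3],[0,0,0]],[[0,0,3],[0,0,0]],[[0,0,3],[0,0,0]],[[0,0,0],[0,0,0]]]';python3 - <<'E'
from h import *
plan([.5988,.0484,.114],82.8)
E
```

```text
clock: 11.28
eef_pos: [0.5983, 0.0492, 0.1419]
tool_rot: [0.062, 0.998, -0.0, -0.0]
ft_force: [-0.2, 0.4, -1.2]
grip_width: 0.0081
grasp_force: 60.1
clock: 12.15
eef_pos: [0.5983, 0.0492, 0.1239]
tool_rot: [0.062, 0.998, -0.0, -0.0]
ft_force: [0.2, -0.6, -1.0]
grip_width: 0.0084
grasp_force: 60.1
t 12.15 pos [598.3  49.2 123.9] az 82.85 F [ 0.2 -0.6 -1. ] j [0.08 0.5  0.1  1.17 0.   0.21] w 8.4 gf 60
tool shift mm [-0.6 -0.7  9.9]
wz first 0.001 then shift [-0.6 -0.7  9.9]
level rot [-0.0001 -0.0007  0.    ]
```

```bash
python3 -m creep '[[[0,0,2],[0,0,0]],[[0,0,2],[0,0,0]],[[0,0,2],[0,0,0]],[[0,0,1],[0,0,0]],[[0,0,1],[0,0,0]],[[0,0,0.5],[0,0,0]],[[0,0,0.5],[0,0,0]],[[0,0,0],[0,0,0]]]'; python3 -m creep '[[[0,0,0.7],[0,0,0]],[[0,0,0.7],[0,0,0]],[[0,0,0.6],[0,0,0]],[[0,0,0],[0,0,0]]]';python3 - <<'E'
from h import *
plan([.5988,.0484,.112],82.8)
E
```

```text
clock: 13.15
eef_pos: [0.5986, 0.0491, 0.1153]
tool_rot: [0.062, 0.998, -0.0, -0.0]
ft_force: [-0.2, 0.2, -0.9]
grip_width: 0.0077
grasp_force: 60.1
clock: 13.65
eef_pos: [0.5986, 0.0492, 0.1132]
tool_rot: [0.062, 0.998, 0.0, -0.0]
ft_force: [-0.1, -0.2, -1.0]
grip_width: 0.008
grasp_force: 60.1
t 13.65 pos [598.6  49.2 113.2] az 82.85 F [-0.1 -0.2 -1. ] j [0.08 0.51 0.09 1.15 0.   0.21] w 8.0 gf 60
tool shift mm [-0.3 -0.7  1.2]
wz first 0.001 then shift [-0.3 -0.7  1.2]
level rot [-0.     -0.0001  0.    ]
```

```bash
python3 -m creep '[[[0,0,0.5],[0,0,0]],[[0,0,0.5],[0,0,0]],[[0,0,0],[0,0,0]]]';python3 -m creep '[[[0,0,0],[0,0,0]],[[0,0,0],[0,0,0]],[[0,0,-2],[0,0,0]],[[0,0,-20],[0,0,0]],[[0,0,-30],[0,0,0]],[[0,0,0],[0,0,0]],[[0,0,0],[0,0,0]]]' 30
python3 - <<'E'
from h import *
p,o=snap();plan([.5444,.2182,.131],72)
c=(.5834,.0507)
P,u,v=cloud(p,o)
B=P[(abs(P[:,2]-.102)<.003)&(np.hypot(P[:,0]-.600,P[:,1]-.05)<.02)&(np.hypot(P[:,0]-.5834,P[:,1]-.0507)>9)]
B=P[(np.hypot(P[:,0]-.599,P[:,1]-.0487)<.004)];print(len(B),np.percentile(B,[5,50,95],0).round(4).tolist())
cv2.imwrite("pics/k4.png",rect(p,o,(.5934,.0507),.102,.02,30))
E
```

```text
clock: 14.02
eef_pos: [0.5986, 0.0491, 0.1122]
tool_rot: [0.062, 0.998, -0.0, -0.0]
ft_force: [-0.1, 0.1, -1.3]
grip_width: 0.008
grasp_force: 60.1
clock: 14.9
eef_pos: [0.5984, 0.0492, 0.1639]
tool_rot: [0.062, 0.998, 0.0, -0.0]
ft_force: [0.0, 0.3, -1.0]
grip_width: 0.03
grasp_force: 0.0
t 14.95 pos [597.9  49.2 163.4] az 82.85 F [ 0.   0.3 -0.3] j [0.08 0.47 0.17 1.26 0.   0.21] w 30.0 gf 0
tool shift mm [ 74.1 161.1  32.4]
wz first 0.189 then shift [103.1 144.2  32.4]
level rot [-0.0003 -0.0016  0.    ]
120 [[0.5955, 0.0455, 0.1015], [0.599, 0.0487, 0.1024], [0.6022, 0.0519, 0.1035]]
```

View pics/k4.png

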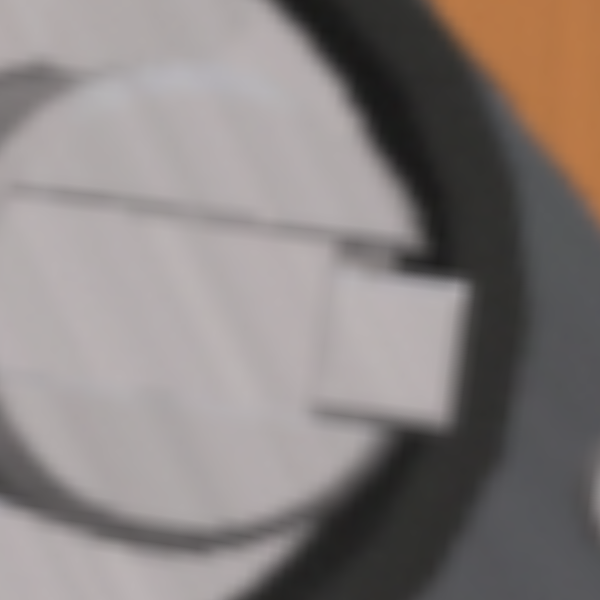

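The key stands home: its top is at z = 102.4 mm, at (391,348) in the picture, inside the slot and lying against its lower side. Now the pulley: I look again with the arm settled, then grasp.

```bash
python3 -m creep '[[[8,18,0],[0,0,0]],[[12,28,4],[0,0,0]],[[13,30,7],[0,0,0]],[[13,30,7],[0,0,0]],[[13,29,7],[0,0,0]],[[12.2,26.2,7],[0,0,0]],[[0,0,0],[0,0,0]],[[0,0,0],[0,0,0]],[[0,0,0],[0,0,0]]]' 85
python3 - <<'E'
from h import *
p,o=snap();P,u,v=cloud(p,o)
B=P[(abs(P[:,2]-.036)<.003)&(np.hypot(P[:,0]-.5444,P[:,1]-.2182)<.04)];c,r=cv2.minEnclosingCircle(B[:,:2].astype(np.float32)*1000);print(len(B),c,r)
B=P[(abs(P[:,2]-.016)<.003)&(np.hypot(P[:,0]-.5444,P[:,1]-.2182)<.058)];print(len(B),cv2.minEnclosingCircle(B[:,:2].astype(np.float32)*1000))
c=np.array(c)/1000
# keyway from depth: points deep below the boss top at 18..23 mm
im=rect(p,o,c,.036,.03,20);cv2.imwrite("pics/p2.png",im)
plan([c[0],c[1],.018])
E
```

```text
clock: 16.08
eef_pos: [0.5482, 0.2175, 0.1324]
tool_rot: [0.063, 0.998, -0.0, 0.0]
ft_force: [-0.0, -0.5, 0.3]
grip_width: 0.0847
grasp_force: 0.0
2694 (544.354248046875, 218.02845764160156) 28.166240692138672
7725 ((544.5531616210938, 217.94224548339844), 50.15171813964844)
t 16.12 pos [548.3 217.3 132.5] az 82.78 F [ 0.7 -0.9 -0.4] j [ 0.38  0.47  0.08  1.18 -0.    0.5 ] w 84.8 gf 0
tool shift mm [  4.1   0.2 114.5]
level rot [0.0001 0.0003 0.    ]
```

View pics/p2.png

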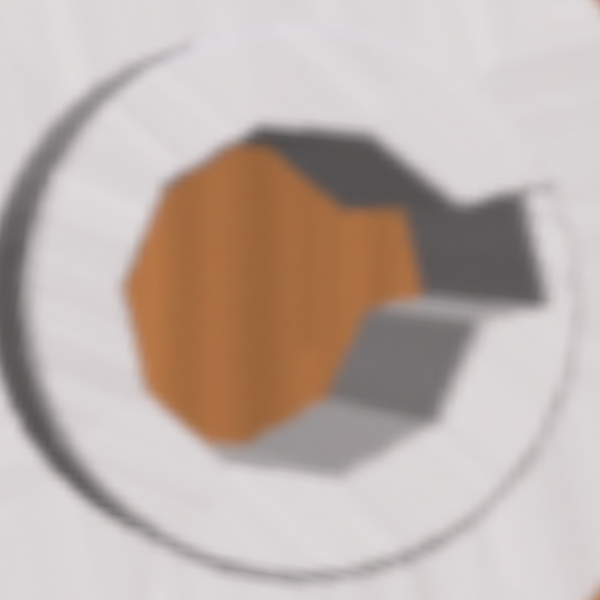

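The keyway's outer wall runs (522,192)–(547,303), so the keyway points +12.7°. The boss centre is (544.4, 218.0). I grasp the boss.

```bash
python3 -m creep '[[[2,0.1,12],[0,0,0]],[[2.1,0.1,22],[0,0,0]],[[0,0,25],[0,0,0]],[[0,0,25],[0,0,0]],[[0,0,20],[0,0,0]],[[0,0,7],[0,0,0]],[[0,0,3.5],[0,0,0]],[[0,0,0],[0,0,0]]]'; python3 -m creep '[[[0,0,0],[0,0,0]],[[0,0,0],[0,0,0]],[[0,0,0],[0,0,0]],[[0,0,0],[0,0,0]]]' 40
python3 - <<'E'
from h import *
plan([.5444,.218,.018])
E
```

```text
clock: 17.12
eef_pos: [0.5444, 0.2187, 0.0182]
tool_rot: [0.062, 0.998, 0.0, 0.0]
ft_force: [1.0, 0.2, 0.1]
grip_width: 0.085
grasp_force: 0.0
clock: 17.62
eef_pos: [0.5448, 0.2191, 0.0191]
tool_rot: [0.062, 0.998, 0.0, 0.001]
ft_force: [-1.2, 0.5, 5.9]
grip_width: 0.0535
grasp_force: 64.0
t 17.62 pos [544.8 219.1  19.1] az 82.86 F [-1.2  0.5  5.9] j [ 0.38  0.58 -0.07  0.92  0.    0.51] w 53.5 gf 64
tool shift mm [ 0.2 -1.1  1.1]
level rot [0.0011 0.002  0.    ]
```

```bash
python3 -m creep '[[[0,0,-5],[0,0,0]],[[0,0,-15],[0,0,0]],[[0,0,-25],[0,0,0]],[[0,0,-30],[0,0,0]],[[0,0,-30],[0,0,0]],[[0,0,-30],[0,0,0]],[[0,0,-17],[0,0,0]],[[0,0,0],[0,0,0.18]],[[0,0,0],[0,0,0.18]],[[0,0,0],[0,0,0]],[[0,0,0],[0,0,0]]]';  python3 - <<'E'
from h import *
p,o=snap();P,u,v=cloud(p,o)
A=R.from_quat(o["tool_rot"]).as_matrix();Q=(P-o["eef_pos"])@A*1000
m=(np.hypot(Q[:,0],Q[:,1])<60)&(Q[:,2]>-30)&(Q[:,2]<10)&(Q[:,0]>-25)
print(np.histogram(Q[m,2],np.arange(-30,11,2)))
for lo,hi,rr in((-22,-14,32),(-3,6,56)):
    s=m&(Q[:,2]>lo)&(Q[:,2]<hi)&(np.hypot(Q[:,0],Q[:,1])<rr)
    z=np.median(Q[s,2]);s&=abs(Q[:,2]-z)<2
    A3=np.c_[Q[s][:,:2],np.ones(s.sum())];k=np.linalg.lstsq(A3,Q[s,2],rcond=None)[0]
    print("z",z,s.sum(),cv2.minEnclosingCircle(Q[s][:,:2].astype(np.float32)),"slope",k.round(4))
plan([.5834,.0504,.17],62)
c=np.array(o["eef_pos"]);cv2.imwrite("pics/p3.png",rect(p,o,c[:2],c[2]+.018,.03,20))
E
```

```text
clock: 19.0
eef_pos: [0.5438, 0.2186, 0.1698]
tool_rot: [0.239, 0.971, -0.0, -0.0]
ft_force: [0.6, 0.3, -4.3]
grip_width: 0.0537
grasp_force: 64.1
(array([  294,   282,   294,   265,   270,  1056,  6242,   734,   613,
         519,   495,   420,   406,   368,   343,  1910, 10574,   322,
         179,   158]), array([-30, -28, -26, -24, -22, -20, -18, -16, -14, -12, -10,  -8,  -6,
        -4,  -2,   0,   2,   4,   6,   8,  10]))
z -17.267234541756284 7343 ((2.0410518646240234, 0.026565754786133766), 31.33590316772461) slope [ 2.10000e-03  6.00000e-04 -1.72626e+01]
z 2.622577700045106 12570 ((-0.5268547534942627, -1.3784902095794678), 50.333866119384766) slope [-2.0000e-04  2.0000e-04  2.6514e+00]
t 19.05 pos [543.8 218.6 169.8] az 62.34 F [-0.4 -0.4 -4.9] j [ 0.38  0.44  0.13  1.26 -0.    0.87] w 53.2 gf 64
tool shift mm [-113.2 -130.6   -0.2]
wz first 0.006 then shift [-113.9 -130.    -0.2]
level rot [-0.0003 -0.0002  0.    ]
```

View pics/p3.png

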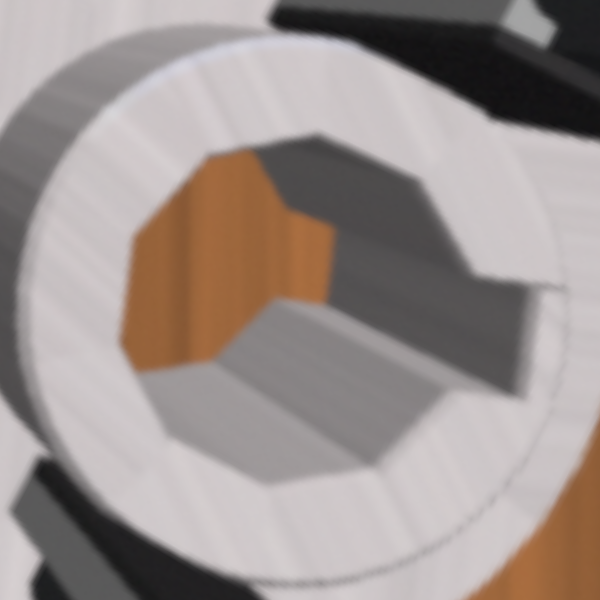

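The pulley hangs level. Its centre is at tool (0,−1.3) mm and the keyway, (540,288)–(520,397), points about −8.5°. I carry it over the shaft.

```bash
python3 -m creep '[[[-8,-9,0],[0,0,0]],[[-14,-16,0],[0,0,0]],[[-18,-21,0],[0,0,0]],[[-18,-21,0],[0,0,0]],[[-18,-21,0],[0,0,0]],[[-17,-19,0],[0,0,0]],[[-12,-13,0],[0,0,0]],[[-8.2,-9.1,0],[0,0,0]],[[0,0,10],[0,0,0]],[[0,0,10],[0,0,0]],[[0,0,0],[0,0,0]],[[0,0,0],[0,0,0]]]';  python3 - <<'E'
from h import *
p,o=snap();plan([.584,.0517,.135],62.3)
cv2.imwrite("pics/p4.png",p["image"][100:400,160:480])
E
```

```text
clock: 20.55
eef_pos: [0.5838, 0.0524, 0.1496]
tool_rot: [0.239, 0.971, -0.0, -0.0]
ft_force: [-0.2, -0.3, -3.9]
grip_width: 0.0533
grasp_force: 64.1
t 20.60 pos [584.   52.3 149.9] az 62.28 F [ 0.3  0.  -4.2] j [0.09 0.45 0.1  1.21 0.   0.57] w 53.6 gf 64
tool shift mm [-0.3 -0.6 14.9]
wz first -0.000 then shift [-0.3 -0.6 14.9]
level rot [0.0002 0.0002 0.    ]
```

```bash
python3 -m creep '[[[-0.3,-0.6,4],[0,0,0]],[[0,0,4],[0,0,0]],[[0,0,4],[0,0,0]],[[0,0,3],[0,0,0]],[[0,0,2],[0,0,0]],[[0,0,2],[0,0,0]],[[0,0,1],[0,0,0]],[[0,0,0],[0,0,0]]]'; python3 -m creep '[[[0,0,1],[0,0,0]],[[0,0,1],[0,0,0]],[[0,0,1],[0,0,0]],[[0,0,1],[0,0,0]],[[0,0,0],[0,0,0]]]';python3 - <<'E'
from h import *
plan([.584,.0517,.12],62.3)
print(bot.get_obs()["ft_torque"])
E
```

```text
clock: 21.6
eef_pos: [0.5839, 0.051, 0.1298]
tool_rot: [0.24, 0.971, -0.0, -0.0]
ft_force: [0.0, -0.1, -4.1]
grip_width: 0.0535
grasp_force: 64.1
clock: 22.22
eef_pos: [0.5839, 0.051, 0.1257]
tool_rot: [0.24, 0.971, -0.0, -0.0]
ft_force: [-0.0, 0.6, -4.5]
grip_width: 0.0539
grasp_force: 64.1
t 22.23 pos [583.9  51.  125.7] az 62.22 F [-0.   0.6 -4.5] j [0.09 0.47 0.06 1.16 0.   0.57] w 53.9 gf 64
tool shift mm [0.2 0.7 5.7]
wz first -0.001 then shift [0.2 0.7 5.7]
level rot [-0.0001 -0.0002  0.    ]
[-0.01781228  0.01960937  0.01311569]
```

```bash
python3 -m creep '[[[0,0.2,1],[0,0,0]],[[0,0,1],[0,0,0]],[[0,0,1],[0,0,0]],[[0,0,0.7],[0,0,0]],[[0,0,0.7],[0,0,0]],[[0,0,0],[0,0,0]]]'; python3 -m creep '[[[0,0,0.6],[0,0,0]],[[0,0,0.6],[0,0,0]],[[0,0,0.6],[0,0,0]],[[0,0,0.6],[0,0,0]],[[0,0,0],[0,0,0]]]'; python3 -c "
from h import *
plan([.584,.0517,.12],62.3)
print(bot.get_obs()['ft_torque'])"
```

```text
clock: 22.98
eef_pos: [0.584, 0.0512, 0.1213]
tool_rot: [0.24, 0.971, -0.0, -0.0]
ft_force: [0.5, 0.7, -4.2]
grip_width: 0.0539
grasp_force: 64.1
clock: 23.6
eef_pos: [0.5839, 0.0512, 0.1189]
tool_rot: [0.24, 0.971, -0.0, -0.0]
ft_force: [0.6, -1.3, -4.3]
grip_width: 0.0537
grasp_force: 64.1
t 23.60 pos [583.9  51.2 118.9] az 62.22 F [ 0.6 -1.3 -4.3] j [0.09 0.48 0.05 1.14 0.   0.57] w 53.7 gf 64
tool shift mm [ 0.2  0.5 -1.1]
wz first -0.001 then shift [ 0.2  0.5 -1.1]
level rot [-0.0001 -0.0002  0.    ]
[ 0.00214216 -0.0050975  -0.00641593]
```

```bash
python3 -m creep '[[[0,0,0.8],[0,0,0]],[[0,0,0.8],[0,0,0]],[[0,0,0.8],[0,0,0]],[[0,0,0.8],[0,0,0]],[[0,0,0.8],[0,0,0]],[[0,0,0],[0,0,0]]]'; python3 -m creep '[[[0,0,1],[0,0,0]],[[0,0,1.5],[0,0,0]],[[0,0,1.5],[0,0,0]],[[0,0,1.5],[0,0,0]],[[0,0,1.5],[0,0,0]],[[0,0,1.5],[0,0,0]],[[0,0,0],[0,0,0]]]'; python3 -c "
from h import *
plan([.584,.0517,.0867],62.3)"
```

```text
clock: 24.35
eef_pos: [0.584, 0.0512, 0.1149]
tool_rot: [0.24, 0.971, -0.0, -0.0]
ft_force: [-0.4, 0.8, -4.3]
grip_width: 0.0536
grasp_force: 64.1
clock: 25.22
eef_pos: [0.5839, 0.0512, 0.1063]
tool_rot: [0.24, 0.971, -0.0, -0.0]
ft_force: [0.4, -0.1, -3.9]
grip_width: 0.0537
grasp_force: 64.1
t 25.23 pos [583.9  51.2 106.3] az 62.23 F [ 0.4 -0.1 -3.9] j [0.09 0.49 0.03 1.12 0.   0.57] w 53.7 gf 64
tool shift mm [ 0.1  0.5 19.6]
wz first -0.001 then shift [ 0.1  0.5 19.6]
level rot [-0.0002 -0.0003  0.    ]
```

```bash
python3 -m creep '[[[0,0,2],[0,0,0]],[[0,0,2],[0,0,0]],[[0,0,2],[0,0,0]],[[0,0,1.5],[0,0,0]],[[0,0,1.2],[0,0,0]],[[0,0,1],[0,0,0]],[[0,0,0],[0,0,0]]]'; python3 -m creep '[[[0,0,0.8],[0,0,0]],[[0,0,0.8],[0,0,0]],[[0,0,0.8],[0,0,0]],[[0,0,0.8],[0,0,0]],[[0,0,0.8],[0,0,0]],[[0,0,0],[0,0,0]]]'; python3 -c "
from h import *
plan([.584,.0517,.0867],62.3)"
```

```text
clock: 26.1
eef_pos: [0.584, 0.0512, 0.0967]
tool_rot: [0.24, 0.971, -0.0, -0.0]
ft_force: [0.1, 0.1, -5.0]
grip_width: 0.0538
grasp_force: 64.1
clock: 26.85
eef_pos: [0.5842, 0.0512, 0.0932]
tool_rot: [0.24, 0.971, 0.0, 0.0]
ft_force: [-2.4, -0.7, 2.9]
grip_width: 0.0536
grasp_force: 64.9
t 26.85 pos [584.2  51.2  93.2] az 62.22 F [-2.4 -0.7  2.9] j [0.09 0.5  0.01 1.08 0.   0.57] w 53.6 gf 65
tool shift mm [0.4 0.3 6.5]
wz first -0.001 then shift [0.4 0.3 6.5]
level rot [0.0003 0.0005 0.    ]
```

```bash
python3 -m creep '[[[0,0,0.8],[0,0,0]],[[0,0,0.8],[0,0,0]],[[0,0,0.8],[0,0,0]],[[0,0,0.8],[0,0,0]],[[0,0,0.8],[0,0,0]],[[0,0,0],[0,0,0]]]'; python3 -m creep '[[[0,0,0.5],[0,0,0]],[[0,0,0.5],[0,0,0]],[[0,0,0.4],[0,0,0]],[[0,0,0],[0,0,0]]]'; python3 -c "
from h import *
plan([.584,.0517,.0867],62.3)"
```

```text
clock: 27.6
eef_pos: [0.5841, 0.0512, 0.0887]
tool_rot: [0.24, 0.971, 0.0, 0.0]
ft_force: [-1.9, -0.3, 1.2]
grip_width: 0.0534
grasp_force: 64.8
clock: 28.1
eef_pos: [0.5842, 0.0512, 0.0874]
tool_rot: [0.24, 0.971, 0.0, 0.0]
ft_force: [-1.8, -0.7, 3.1]
grip_width: 0.0535
grasp_force: 64.9
t 28.10 pos [584.2  51.2  87.4] az 62.22 F [-1.8 -0.7  3.1] j [0.09 0.51 0.01 1.07 0.   0.57] w 53.5 gf 65
tool shift mm [0.4 0.3 0.7]
wz first -0.001 then shift [0.4 0.3 0.7]
level rot [0.0002 0.0002 0.    ]
```

```bash
python3 -m creep '[[[0,0,0.4],[0,0,0]],[[0,0,0.3],[0,0,0]],[[0,0,0],[0,0,0]]]'; python3 -m creep '[[[0,0,0.3],[0,0,0]],[[0,0,0.2],[0,0,0]],[[0,0,0],[0,0,0]]]'
```

```text
clock: 28.48
eef_pos: [0.5841, 0.0512, 0.0871]
tool_rot: [0.24, 0.971, 0.0, 0.0]
ft_force: [-2.4, 0.4, 5.6]
grip_width: 0.0538
grasp_force: 65.1
clock: 28.85
eef_pos: [0.5842, 0.0512, 0.0871]
tool_rot: [0.24, 0.971, 0.0, 0.0]
ft_force: [-3.3, -0.8, 8.5]
grip_width: 0.0536
grasp_force: 65.3
```

```bash
python3 -m creep '[[[0,0,0.5],[0,0,0]],[[0,0,0.5],[0,0,0]],[[0,0,0],[0,0,0]],[[0,0,0],[0,0,0]]]'; python3 -c "
from h import *
p,o=snap();P,u,v=cloud(p,o)
r=np.hypot(P[:,0]-.5834,P[:,1]-.0507)
for n,m in(('boss',(r>.019)&(r<.026)&(P[:,2]>.098)&(P[:,2]<.115)),('rim',(r>.033)&(r<.047)&(abs(P[:,2]-.085)<.01)),('shaft',(r<.013)&(P[:,2]>.106)&(P[:,2]<.116))): print(n,m.sum(),np.percentile(P[m,2],[10,50,90]).round(4))
plan([.584,.0517,.0867],62.3)"
```

```text
clock: 29.35
eef_pos: [0.5842, 0.0512, 0.0871]
tool_rot: [0.24, 0.971, 0.0, 0.001]
ft_force: [-5.1, -0.5, 13.4]
grip_width: 0.0536
grasp_force: 65.8
boss 4997 [0.1036 0.1045 0.1052]
rim 8938 [0.0838 0.0845 0.0853]
shaft 2657 [0.1099 0.1106 0.1113]
t 29.40 pos [584.2  51.2  87.1] az 62.23 F [-5.2 -0.2 13.2] j [ 0.09  0.5   0.    1.07 -0.    0.57] w 53.5 gf 66
tool shift mm [0.4 0.4 0.4]
wz first -0.001 then shift [0.4 0.4 0.4]
level rot [0.0006 0.0012 0.    ]
```

The force rises against a solid stop while the height holds, and the shaft stands 6.1 mm out of the boss, so the pulley is seated. I relieve the load and let go.

```bash
python3 -m creep '[[[0,0,-0.8],[0,0,0]],[[0,0,-0.8],[0,0,0]],[[0,0,0],[0,0,0]]]'; python3 -m creep '[[[0,0,0],[0,0,0]],[[0,0,0],[0,0,0]],[[0,0,0],[0,0,0]],[[0,0,-3],[0,0,0]],[[0,0,-10],[0,0,0]],[[0,0,-25],[0,0,0]],[[0,0,-30],[0,0,0]],[[0,0,-30],[0,0,0]],[[0,0,0],[0,0,0]],[[0,0,0],[0,0,0]]]' 85; python3 -c "
from h import *
p,o=snap();P,u,v=cloud(p,o)
r=np.hypot(P[:,0]-.5834,P[:,1]-.0507)
for n,m in(('boss',(r>.019)&(r<.026)&(P[:,2]>.098)&(P[:,2]<.115)),('rim',(r>.033)&(r<.047)&(abs(P[:,2]-.085)<.01)),('shaft',(r<.013)&(P[:,2]>.106)&(P[:,2]<.116))):
  k=np.linalg.lstsq(np.c_[P[m,:2]-[.5834,.0507],np.ones(m.sum())],P[m,2],rcond=None)[0]
  print(n,m.sum(),np.percentile(P[m,2],[10,50,90]).round(4),k.round(4))
plan([.584,.0517,.15],62.3)
s=vision.camera('side')
cv2.imwrite('pics/fin.png',np.hstack([p['image'][100:400,170:470],cv2.resize(s['image'][170:270,310:410],(300,300))]))"
```

```text
clock: 29.78
eef_pos: [0.5841, 0.0512, 0.0871]
tool_rot: [0.24, 0.971, 0.0, 0.0]
ft_force: [-3.0, 0.3, 5.8]
grip_width: 0.0538
grasp_force: 65.1
clock: 31.02
eef_pos: [0.5838, 0.0512, 0.1847]
tool_rot: [0.24, 0.971, -0.0, -0.0]
ft_force: [0.5, -1.8, 0.0]
grip_width: 0.0849
grasp_force: 0.0
boss 1946 [0.1035 0.1044 0.1053] [-0.0132  0.0036  0.1043]
rim 5692 [0.0837 0.0845 0.0853] [-0.0008  0.0008  0.0845]
shaft 1016 [0.1097 0.1105 0.1113] [-0.0006  0.0007  0.1105]
t 31.07 pos [583.4  51.2 184. ] az 62.22 F [-0.3  0.1  1.1] j [ 0.09  0.43  0.16  1.3  -0.    0.57] w 84.9 gf 0
tool shift mm [-0.3  0.8 34. ]
wz first -0.001 then shift [-0.3  0.8 34. ]
level rot [-0.0008 -0.0012  0.    ]
```

View pics/fin.png

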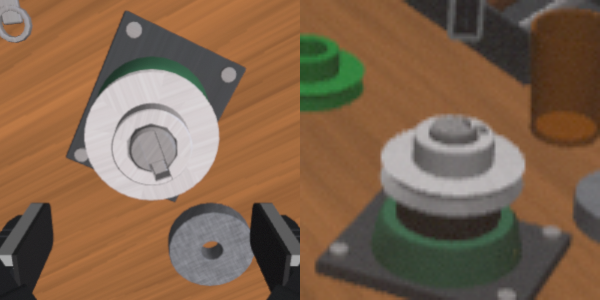

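The pulley sits level on the shoulder with the key in its keyway at (160,172), the rim 26 mm below the shaft top as it should be, and the gripper is clear.

```bash
python3 -c "
from workcell import workorder
print(workorder.job_done())"
```

```text
the job is handed in; nothing more can be done
None
```

The job is handed in: the long key stands fully home in the shaft slot, the pulley sits boss up on the shoulder over it and is released, and the short key and pin were left in the block; it took about 31 s of the 72 s, but the hand-in returned no verdict.

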